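# Stow two keyed punches in the tool cassette and slide its keeper shut

### The job

Stow the two steel punches that stand on the bench in the tool cassette: gently lower each one upright into the pocket of its own shape, turned so that its cut-off corner matches the pocket's filled-in corner, until it sits fully home on the pocket's floor. When both are home, slide the keeper by its black knob all the way to its end stop so that its tongues lie over both punches. Leave the tally counter and the wash bottle where they are.

Things in the scene. Friction and masses are not known exactly. Their poses are not given: they have to be found in the camera images.
- punch_a: Short wide punch, ground steel, loose, standing upright (about 0.55 kg). Body 50 mm (its x) by 68 mm (its y), 44 mm high, 3 mm bevel round the foot; its vertical +x +y corner is cut off (14 mm along each side, full height). A round shank 20 mm across stands 16 mm high on the middle of the top. Origin: centre of the underside, z up. Grip it across the 50 mm.
- punch_b: Long narrow punch, ground steel, loose, standing upright (about 0.55 kg). Body 36 mm (its x) by 92 mm (its y), 44 mm high; same foot bevel, same 14 mm cut at its +x +y corner, same shank 16 mm high on top. Origin: centre of the underside, z up. Grip it across the 36 mm.
- punch_a_cut (a point): Middle of the cut-off corner of the wide punch, at the height of the body's top (x +18, y +27, z +44 mm from the punch's origin). It must end in the pocket's blocked corner.
- punch_b_cut (a point): Middle of the cut-off corner of the narrow punch, at the height of the body's top (x +11, y +39, z +44 mm from the punch's origin).
- cassette: Aluminium tool cassette fixed on the bench: block 184 mm (its x) by 144 mm (its y from -84 to +60), top 26 mm above the bench, with two rectangular pockets 16 mm deep side by side in x, 44 mm between them. A channel with the sliding keeper runs along its -y edge, rising to 40 mm. Origin on the bench between the pockets; z up.
- pocket_a (a point): Centre of the floor of the wide punch's pocket, at x = -45 mm in the cassette, 10 mm above the bench; axes as the cassette's. Pocket 53 (x) by 71 mm (y): 1.5 mm clearance on each side. Its +x +y corner is filled in at 45 degrees, so the punch goes home only turned like the cassette (same yaw); else it stands proud. Home, its body sticks 28 mm out of the block.
- pocket_b (a point): Centre of the floor of the narrow punch's pocket, at x = +45 mm in the cassette, 10 mm above the bench; axes as the cassette's. Pocket 39 (x) by 95 mm (y): 1.5 mm clearance on each side; +x +y corner filled in, same rule.
- pocket_a_corner (a point): Where the cut corner point of the wide punch lies once it is seated right (x -27, y +27, z +54 mm in the cassette's frame).
- pocket_b_corner (a point): Where the cut corner point of the narrow punch lies once it is seated right (x +56, y +39, z +54 mm in the cassette's frame).
- keeper (a joint): Steel slide in the channel at the cassette's -y edge, in m along the cassette's x: 0 = shut at its end stop, 0.056 = fully open. About 3 N friction, stays put. Its two tongues, 16 mm wide, 56 to 63 mm above the bench, reach in to y = -22 mm; shut they stand at x = -52 and +52 mm, 2.5 mm above seated punches; open, beside the pockets. A proud punch blocks them.
- keeper_knob (a point): Centre of the keeper's black knob, 85 mm above the bench (y -68 mm in the cassette's frame; x = the joint value). Knob 20 mm across, from 70 to 99 mm above the bench, on a 10 mm stem; may be gripped or pushed from the side.
- tally_counter: Bystander: round hand tally counter, 45 mm across, 33 mm high, with a side knob, standing loose on the front of the bench. Origin at the middle of its underside.
- wash_bottle: Bystander: plastic wash bottle with a bent spout, 60 mm across, 173 mm high, standing loose beyond the cassette. Origin on its underside, near the middle.

How it is judged:
By the outcome, as a careful person would: the job done as asked, in the order asked, and still so for the second after the job is handed in, with the robot touching nothing.
It also fails if it takes over 72 s, if anything falls off the work surface, if the arm or the gripper's body presses on something with over 40 N, if the wrist force passes 120 N, or if a joint passes its speed limit or range.

### The arm

A 6-joint arm with a two-finger parallel gripper is mounted at the origin on a cart in front of the work surface, level with it; the furniture and walls round the work are solid. World frame = base frame: x ahead of the robot, y to its left, z up, the work surface at z = 0. Lengths are in m, angles in rad, forces in N, time in s.
With the tool pointing down it reaches from about 0.25 to 0.725 m from the base axis. Payload 4 kg.
Tool frame: the origin (TCP) lies at the very end of the fingers, on their centre line; the grasp point (between the pads) lies 19 mm behind it; z points along the fingers, y is the line along which they close (so a half turn about z gives the same grasp; the last joint's range is limited). The gripper opens to 85 mm and grips with 20 to 120 N. Pads are 22 mm wide; open, the fingers measure 114 mm over their backs; the gripper's body (76 mm by 85 mm) begins 54 mm behind the grasp point. The pads swing forward as they close: fully open they stand 13 mm farther back than shut.
Start: joints at [-1.337, 0.241, 0.005, 1.335, 0, 1.571], TCP at [0.116, -0.486, 0.231] pointing down, gripper open.
Joint ranges: [-2.72, 2.72], [-1.05, 1.87], [-1.09, 1.28], [-1.99, 2.15], [-1.42, 1.44], [-3.14, 3.14]. Speed limits (rad/s): [2.79, 2.79, 3.14, 3.14, 3.14, 3.14].

### API

Orientations are given as [roll, pitch, yaw] about the fixed x, y, z axes, in that order (R = Rz(yaw) Ry(pitch) Rx(roll)).
In Python, from station import r gives the robot as it stands.
- The arm moves only by the tool arm_command, never from a script. Its argument "commands" is text: rows parted by semicolons, each of 7 numbers parted by spaces: the closure in counts, from 0 (fully open) to 255 (shut), then the shift along the tool's x, y, z in m, then the turn, a rotation vector about the tool's x, y, z in degrees. A call has 1 to 10 rows; each row shifts and turns the commanded pose from where the row before left it, along the tool's axes as they then stand; what a row does not reach is not made up. A row lasts 1/10 s, in which the tool goes at most 50 mm and 8.59 degrees, less where a joint would pass 70% of its speed; a pose out of reach is approached as far as the arm can. A call with a gripper value outside its range is refused whole. The fingers move at their own pace and stop on an object; "grip_force" is the grip in N (left out, the last holds). Time passes only in rows, so rows that do not move let the fingers close. It gives the time, the measured TCP pose, the force, the opening and the grip force at its end, in the units of the state.
- r.observe(): the state, without advancing time (a new reading comes with each control period).
- r.read_camera(name): name is "scene" or "top"; returns a dict with "frame" (420x560x3 uint8, red, green, blue), "camera_matrix" (3x3 intrinsics, pixels), "rvec" (rotation vector, rad) and "tvec" (3), from world to camera coordinates, as OpenCV has them. Camera axes: x right, y down, z forward; pixel columns grow to the right and rows downward; lengths in m; the calibration is good to about 2 mm. A picture is of the moment at which its call begins. There is no depth.
- r.job_done(): hands the job in; it is judged then, once.
Trained networks look in a picture, given as the dict that the camera call returned (one of the last four; its "shot" number tells which), for a name from the list of things; names that differ only in an ending like _2 or _b are one class to them, and where a whole thing is asked for, a point or a joint stands for the part that bears it (a point fixed in the world has none). Each returns a list of dicts, best first, with "score" (0 to 1); they miss things now and then, are a little off and sometimes report something else, mostly with a low value. They report only what shows in the picture. A call takes as long as a camera call.
- r.silhouettes(picture, label): "pixels" (420x560 bool, what is visible of it) and "location" ([column, row] in pixels, amid what is visible of it).
The state is a dict: "t": time; "joint_positions": joint angles; "qd": joint speeds; "tau": joint torques, N m; "position": TCP position; "orientation": TCP orientation; "ft_force": force on the tool from outside, world axes, zero at the start; "wrist_torque": the same for the moment, N m; "gripper_width": opening from 0.0 (shut) to 1.0 (fully open); "finger_force": force on a finger pad.
Only numpy, scipy, OpenCV 4.12 (cv2) and the standard library are available. Lean on these libraries where they do the work, as an engineer would, in place of code of your own. Each camera call takes 0.05 s, during which the arm holds its last target. There are 200 camera calls.

## Working session

There is one attempt and no reset: what is moved stays moved. The work goes in short steps, Python scripts to look and compute and a tool call to move; the robot and the scene stay as the last step left them, time stands still between calls to the robot, and variables do not carry over. Pictures are saved under pics/ and viewed, at most 10 in all, crops included, and the job is handed in when it is done.

Besides the shell and the picture viewer there is one more tool, called by a JSON object that holds its "api" and its "payload". arm_command: Moves the arm, as the interface text tells. Its arguments: {"type":"object","properties":{"commands":{"type":"string"},"grip_force":{"type":"number"}},"required":["commands"]}

```bash
ls; mkdir -p pics; python3 - <<'E'
from station import r
import cv2,numpy as np
o=r.observe();print(o)
for n in("scene","top"):
    p=r.read_camera(n);cv2.imwrite(f"pics/{n}0.png",p["frame"][:,:,::-1])
    np.savez(f"{n}.npz",K=p["camera_matrix"],rv=p["rvec"],tv=p["tvec"],f=p["frame"])
    R=cv2.Rodrigues(np.array(p["rvec"]))[0];print(n,(-R.T@np.array(p["tvec"]).ravel()).round(3),p["camera_matrix"])
    for l in("punch_a","punch_b","cassette","keeper_knob","tally_counter","wash_bottle"):
        for s in r.silhouettes(p,l): print(n,l,round(s["score"],2),s["location"],s["pixels"].sum())
E
```

```text
pics
{'t': 0.0, 'joint_positions': array([-1.33697997e+00,  2.41407390e-01,  3.71710446e-03,  1.33517253e+00,
        1.18258212e-05,  1.57077632e+00]), 'qd': array([ 0.00027169,  0.00046856,  0.00013976,  0.00134429, -0.00243632,
       -0.0002219 ]), 'tau': array([ 2.28497277e-05, -3.72313857e+01,  2.52411354e+01,  1.69237331e-02,
        5.74030560e-05, -1.51577694e-06]), 'position': array([ 0.1157046 , -0.48578605,  0.23041301]), 'orientation': array([-3.13952617e+00, -1.18671409e-05,  2.33836341e-01]), 'ft_force': array([0.61818235, 0.20756293, 0.10029171]), 'wrist_torque': array([ 0.01237541,  0.02149501, -0.03807521]), 'finger_force': 0.0, 'gripper_width': 0.9995614697229142}
scene [ 0.201 -0.194  0.793] [[454.88280468   0.         281.82407976]
 [  0.         454.88280468 209.13918619]
 [  0.           0.           1.        ]]
scene punch_a 0.86 [334.2, 241.4] 1144
scene punch_a 0.7 [319.4, 319.0] 1371
scene punch_b 0.86 [334.2, 241.4] 1144
scene punch_b 0.7 [319.4, 319.0] 1371
scene cassette 0.73 [228.2, 205.1] 6175
scene cassette 0.17 [331.3, 237.6] 1241
scene keeper_knob 0.77 [234.2, 164.1] 745
scene tally_counter 0.57 [241.7, 308.3] 614
scene wash_bottle 0.56 [297.0, 147.9] 1311
scene wash_bottle 0.56 [320.4, 319.2] 1287
top [0.403 0.156 1.172] [[516.71705271   0.         281.28083014]
 [  0.         516.71705271 216.44776099]
 [  0.           0.           1.        ]]
top punch_a 0.82 [320.3, 187.6] 752
top punch_a 0.57 [369.0, 249.3] 778
top punch_b 0.82 [320.3, 187.6] 752
top punch_b 0.57 [369.0, 249.3] 778
top cassette 0.57 [227.8, 231.0] 5615
top cassette 0.32 [203.0, 208.4] 626
top keeper_knob 0.96 [202.2, 207.6] 478
top tally_counter 0.94 [317.3, 289.7] 369
top wash_bottle 0.83 [226.1, 148.6] 871
```

View pics/scene0.png

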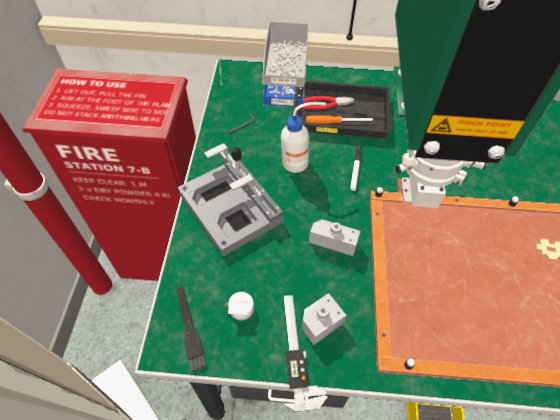

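View pics/top0.png

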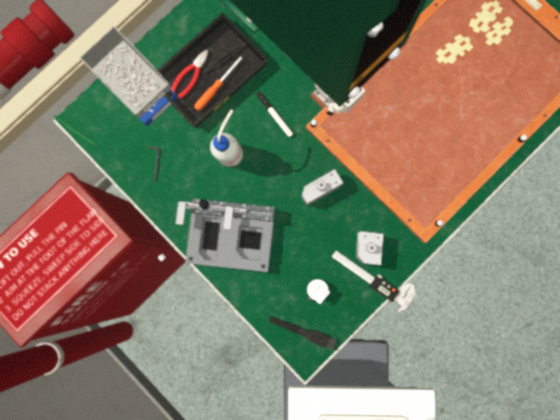

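Scene: the cassette is at about (228,205), with punches at (334,241, long) and (323,319, wide). In the top view they are at (228,238), (322,187) and (370,248). Next I fit poses with the models in both views.

```bash
cat > h.py <<'E'
import cv2,numpy as np
from scipy.optimize import minimize
class Cam:
    def __init__(s,p): s.K=np.array(p["camera_matrix"]);s.rv=np.array(p["rvec"],float);s.tv=np.array(p["tvec"],float);s.R=cv2.Rodrigues(s.rv)[0];s.c=-s.R.T@s.tv.ravel()
    def proj(s,P): return cv2.projectPoints(np.array(P,float).reshape(-1,1,3),s.rv,s.tv,s.K,None)[0].reshape(-1,2)
    def ray(s,uv,z):
        d=s.R.T@np.linalg.inv(s.K)@[uv[0],uv[1],1]; return s.c+d*(z-s.c[2])/d[2]
def tf(p,P,z0=0):
    c,s=np.cos(p[2]),np.sin(p[2]);P=np.array(P,float);return np.c_[p[0]+c*P[:,0]-s*P[:,1],p[1]+s*P[:,0]+c*P[:,1],P[:,2]+z0]
def outline(w,h,d=0):
    a,b=w/2-d,h/2-d;k=.014-.59*d;return [(-a,-b),(a,-b),(a,b-k),(a-k,b),(-a,b)]
def body(w,h):
    t=np.linspace(0,6.28,16)
    A=np.array([(x,y,z) for d,z in((.003,0),(0,.003),(0,.044)) for x,y in outline(w,h,d)])
    return A,np.array([(.01*np.cos(q),.01*np.sin(q),z) for q in t for z in(.044,.06)])
def mask(cam,p,wh,z0=0,S=4):
    m=np.zeros((420*S,560*S),np.uint8)
    for P in body(*wh): cv2.fillConvexPoly(m,cv2.convexHull(np.round((cam.proj(tf(p,P,z0))+.5)*S).astype(np.int32)),1)
    return cv2.resize(m.astype(np.float32),(560,420),interpolation=cv2.INTER_AREA)
def fit(obs,wh,p0,z0=0):
    f=lambda q:sum(np.abs(mask(c,[q[0]/100,q[1]/100,q[2]/5],wh,z0)-s).sum()/s.sum() for c,s in obs)
    b=minimize(f,[p0[0]*100,p0[1]*100,p0[2]*5],method="Nelder-Mead",options=dict(initial_simplex=np.array([p0[0]*100,p0[1]*100,p0[2]*5])+np.array([[0,0,0],[.8,0,0],[0,.8,0],[0,0,.8]]),maxiter=90))
    return b.fun,np.array([b.x[0]/100,b.x[1]/100,b.x[2]/5])
E
python3 - <<'E'
from station import r
from h import *
P={n:r.read_camera(n) for n in("scene","top")};C={n:Cam(P[n]) for n in P}
S={n:r.silhouettes(P[n],"punch_a") for n in P}
ap={"punch_b":((.036,.092),[(334,241),(320,187)]),"punch_a":((.050,.068),[(320,319),(369,249)])}
res={}
for l,(wh,locs) in ap.items():
    obs=[]
    for n,u in zip(P,locs):
        s=min(S[n],key=lambda s:np.hypot(*(np.array(s["location"])-u)));obs.append((C[n],s["pixels"].astype(np.float32)))
    x=C["top"].ray(locs[1],.03)
    L=sorted([fit(obs,wh,[x[0],x[1],y]) for y in np.arange(-3,3.2,.52)],key=lambda t:t[0])
    for e,q in L[:6]: print(l,round(e,3),q[:2].round(4),round(np.degrees(q[2])%360,1))
    res[l]=L[0][1]
# rectified cassette, plane z=.026, and punch crops, 4 px..
x=C["top"].ray((230,238),.026);print(x)
def rect(n,cx,cy,z,half,px):
    g=np.array([[cx-half,cy-half,z],[cx+half,cy-half,z],[cx+half,cy+half,z],[cx-half,cy+half,z]])
    # image: right = -y world, up = +x world
    dst=np.float32([[px,px],[px,0],[0,0],[0,px]]); dst=np.float32([[px*(.5-(q[1]-cy)/2/half),px*(.5-(q[0]-cx)/2/half)] for q in g])
    return cv2.warpPerspective(P[n]["frame"],cv2.getPerspectiveTransform(C[n].proj(g).astype(np.float32),dst),(px,px),flags=cv2.INTER_CUBIC)
top=np.hstack([rect(n,x[0],x[1],.026,.13,390) for n in P])
bot=np.hstack([rect(n,*res[l][:2],.044,.06,195) for l in res for n in P])
cv2.imwrite("pics/rect.png",np.vstack([top,bot])[:,:,::-1])
E
```

```text
punch_b 0.108 [0.5917 0.094 ] 30.7
punch_b 0.11 [0.5919 0.0939] 30.6
punch_b 0.111 [0.5919 0.094 ] 30.2
punch_b 0.112 [0.5915 0.0939] 30.2
punch_b 0.113 [0.5917 0.0939] 29.8
punch_b 0.113 [0.5919 0.0939] 29.9
punch_a 0.078 [ 0.4561 -0.0147] 84.9
punch_a 0.079 [ 0.4561 -0.0147] 84.9
punch_a 0.079 [ 0.4562 -0.0147] 84.9
punch_a 0.079 [ 0.4561 -0.0146] 84.8
punch_a 0.079 [ 0.4561 -0.0146] 84.9
punch_a 0.081 [ 0.456  -0.0148] 84.4
[0.47572478 0.29383239 0.026     ]
```

View pics/rect.png

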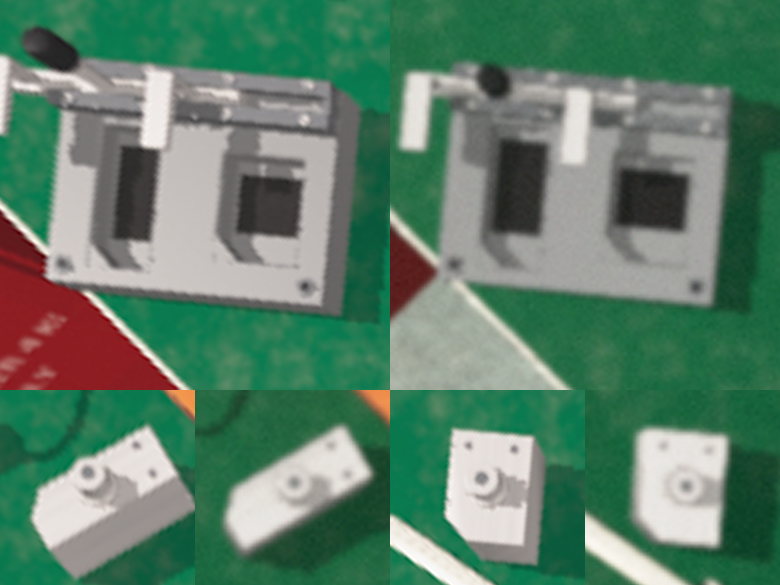

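Rectified view: wide pocket right and narrow pocket left, with filled corners at lower left. So cassette +x is about world +y, and yaw is about 85°. Punch A is already turned the same way, and punch B's cut is at its left end, which fits yaw 31°. Next I refine the cassette by its edges and plan.

```bash
cat >> h.py <<'E'
def segs():
    Z=.026;L=[((-.092,.06),(.092,.06)),((-.092,.06),(-.092,-.03)),((.092,.06),(.092,-.03))]
    for cx,w,h in((-.045,.053,.071),(.045,.039,.095)):
        o=[(cx+x,y) for x,y in outline(w,h)];L+=[(o[i],o[(i+1)%5]) for i in range(5)]
    return [np.array([[*((1-t)*np.array(a)+t*np.array(b)),Z] for t in np.linspace(.08,.92,40)]) for a,b in L]
def fitcas(views,p0):
    SG=segs();best=p0
    for sg in(2.5,1.2,.7):
        G=[]
        for c,f in views:
            g=cv2.GaussianBlur(cv2.cvtColor(f,cv2.COLOR_RGB2GRAY).astype(np.float32),(0,0),sg);G.append((c,cv2.Sobel(g,5,1,0),cv2.Sobel(g,5,0,1)))
        def cost(q):
            p=[q[0]/100,q[1]/100,q[2]/5];t=0
            for c,gx,gy in G:
                for s in SG:
                    u=c.proj(tf(p,s)).astype(np.float32);d=u[-1]-u[0];d=d/np.linalg.norm(d)
                    v=cv2.remap(gx,u[None,:,0],u[None,:,1],1)*-d[1]+cv2.remap(gy,u[None,:,0],u[None,:,1],1)*d[0]
                    t-=abs(v.mean())**.5*len(s)
            return t
        x0=np.array([best[0]*100,best[1]*100,best[2]*5])
        b=minimize(cost,x0,method="Nelder-Mead",options=dict(initial_simplex=x0+np.array([[-.2,-.2,-.1],[.4,0,0],[0,.4,0],[0,0,.25]])))
        best=np.array([b.x[0]/100,b.x[1]/100,b.x[2]/5])
    return best,b.fun
E
python3 - <<'E'
from station import r
from h import *
P={n:r.read_camera(n) for n in("scene","top")};C={n:Cam(P[n]) for n in P}
# corners from the top rectification guess
x=C["top"].ray((230,238),.026)
w=lambda u,v:np.array([x[0]-(v-195)/1500*1,x[1]-(u-195)/1500])
a,b=w(52,282),w(323,305);d=(a-b)/np.linalg.norm(a-b);yaw=np.arctan2(d[1],d[0]);n=np.array([-d[1],d[0]])
p0=[*((a+b)/2-.06*n),yaw];print("guess",np.round(p0,4),np.degrees(yaw))
V=[(C[n],P[n]["frame"]) for n in P]
for v in(V,V[:1],V[1:]):
    for k in((0,0),(.003,-.003)):
        q,f=fitcas(v,np.array(p0)+[*k,0]);print("fit",q.round(4),np.degrees(q[2]).round(2),round(f,1))
    if v is V:Q=q;np.save("cas.npy",q)
W=[]
for n in P:
    im=P[n]["frame"].copy();im=cv2.resize(im,None,fx=4,fy=4,interpolation=2)
    for s in segs(): cv2.polylines(im,[np.round((C[n].proj(tf(Q,s))+.5)*4).astype(int)],0,(255,0,0),1)
    kn=tf(Q,[[.056,-.068,.085]]);u=C[n].proj(kn)[0]*4;cv2.circle(im,tuple(np.int32(u)),6,(255,255,0),1)
    for pp,wh in(((.5917,.094,np.radians(30.5)),(.036,.092)),((.4561,-.0147,np.radians(84.9)),(.05,.068))):
        o=[(a,b,.044) for a,b in outline(*wh)];cv2.polylines(im,[np.round((C[n].proj(tf(pp,o))+.5)*4).astype(int)],1,(0,0,255),1)
    m=C[n].proj(tf(Q,[[0,0,0]]))[0]*4;W.append(im[int(m[1])-230:int(m[1])+230,int(m[0])-230:int(m[0])+170])
cv2.imwrite("pics/fit.png",np.hstack(W)[:,:,::-1])
print("knob",tf(Q,[[.056,-.068,.085]]),"corners B",tf(Q,[[.045,0,0]]),"A",tf(Q,[[-.045,0,0]]))
print("bottle",C["top"].ray((228,152),.09),C["scene"].ray((297,148),.08),"counter",C["top"].ray((317,290),.02))
print("press",C["top"].ray((335,105),0),C["scene"].ray((425,205),0))
A=[C["top"].c,C["top"].ray((340,105),0),C["scene"].c,C["scene"].ray((437,150),0)];print(np.round(A,3))
E
```

```text
guess [0.4698 0.2938 1.4861] 85.14888390469844
fit [0.4701 0.2961 1.4798] 84.79 -12691.0
fit [0.4701 0.2961 1.4804] 84.82 -12690.6
fit [0.4702 0.296  1.4783] 84.7 -7338.9
fit [0.4702 0.296  1.4782] 84.69 -7339.2
fit [0.4707 0.2967 1.4819] 84.91 -5389.5
fit [0.4698 0.2962 1.4907] 85.41 -5374.8
knob [[0.54290711 0.34570816 0.085     ]] corners B [[0.47419193 0.34088907 0.        ]] A [[0.46607071 0.25125623 0.        ]]
bottle [0.65583019 0.29437645 0.09      ] [0.65512651 0.27967644 0.08      ] counter [0.36310135 0.09970527 0.02      ]
press [0.79009315 0.05836588 0.        ] [8.10298008e-01 3.37702793e-02 1.11022302e-16]
[[ 0.403  0.156  1.172]
 [ 0.79   0.047  0.   ]
 [ 0.201 -0.194  0.793]
 [ 0.957  0.119  0.   ]]
```

View pics/fit.png

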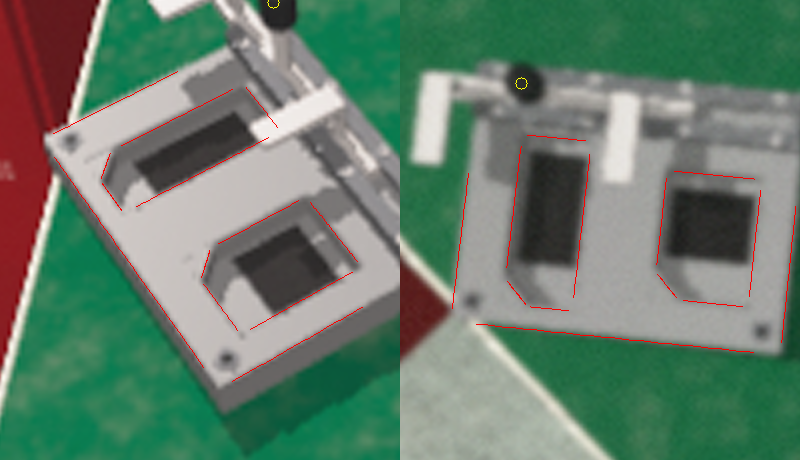

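Cassette is at (0.470, 0.296) with yaw 84.8°, and the overlay matches the rims in both views, so I move to above punch A.

{"api": "arm_command", "payload": {"commands": "0 0.0294 -0.0253 0 0 0 0;0 0.0294 -0.0253 0 0 0 0;0 0.0294 -0.0253 0 0 0 0;0 0.0294 -0.0253 0 0 0 0;0 0.0294 -0.0253 0 0 0 0;0 0.0294 -0.0253 0 0 0 0;0 0.0294 -0.0253 0 0 0 0;0 0.0294 -0.0253 0 0 0 0;0 0.0294 -0.0253 0 0 0 0;0 0.0294 -0.0253 0 0 0 0"}}

```text
t: 2.0
position: [0.344, -0.1708, 0.2316]
orientation: [3.141, -0.001, 0.234]
ft_force: [0.0, -1.5, 0.5]
gripper_width: 1.001
finger_force: 0.0
```

{"api": "arm_command", "payload": {"commands": "0 0.0294 -0.0253 0 0 0 0;0 0.0294 -0.0253 0 0 0 0;0 0.0294 -0.0253 0 0 0 0;0 0.0294 -0.0253 0 0 0 0;0 0.0294 -0.0253 0 0 0 0;0 0 0 0.04 0 0 6.2;0 0 0 0.04 0 0 6.2;0 0 0 0.03 0 0 6.1;0 0 0 0 0 0 0;0 0 0 0 0 0 0"}}

```text
t: 3.0
position: [0.4557, -0.0293, 0.1214]
orientation: [-3.13, 0.001, -0.071]
ft_force: [0.6, -0.1, 0.5]
gripper_width: 1.0
finger_force: 0.0
```

{"api": "arm_command", "payload": {"commands": "0 -0.0006 -0.0146 0 0 0 1.1;0 0 0 0.02 0 0 0;0 0 0 0 0 0 0;0 0 0 0 0 0 0"}}

```text
t: 3.4
position: [0.456, -0.0268, 0.1027]
orientation: [-3.12, -0.001, -0.073]
ft_force: [-0.2, -1.3, 0.4]
gripper_width: 0.999
finger_force: 0.0
```

```bash
cat > go.py <<'E'
import sys,numpy as np
from station import r
o=r.observe();p=o["position"];y=o["orientation"][2]
t=[float(v) for v in sys.argv[1:]]
d=np.array(t[:2])-p[:2];c,s=np.cos(y),np.sin(y)
print("t",round(o["t"],2),"pos",p.round(4),"rpy",np.degrees(o["orientation"]).round(2),"F",o["ft_force"].round(1))
print("tool shift",round(c*d[0]+s*d[1],4),round(s*d[0]-c*d[1],4),round(p[2]-t[2],4),"turn",round(np.degrees(y)-t[3],2))
E
python3 go.py .4561 -.0147 .018 -5.1
```

```text
t 3.4 pos [ 0.456  -0.0268  0.1027] rpy [-1.7874e+02 -7.0000e-02 -4.2000e+00] F [-0.2 -1.3  0.4]
tool shift -0.0008 -0.0121 0.0847 turn 0.9
```

```bash
python3 - <<'E'
from station import r
import cv2,numpy as np
o=r.observe();print({k:np.round(v,4) for k,v in o.items()})
W=[r.read_camera(n)["frame"] for n in("scene","top")]
o=r.observe();print(o["position"].round(4),o["joint_positions"].round(4))
cv2.imwrite("pics/s1.png",np.vstack([cv2.resize(np.hstack(W),(800,300))])[:,:,::-1])
E
```

```text
{'t': np.float64(3.4), 'joint_positions': array([-0.0732,  0.2582, -0.3287,  0.9828,  0.022 ,  3.1416]), 'qd': array([-0.0001, -0.0053,  0.01  , -0.0032, -0.0025, -0.001 ]), 'tau': array([-4.80000e-03, -3.41505e+01,  2.13956e+01, -1.37000e-02,
        7.18000e-02,  1.07000e-02]), 'position': array([ 0.456 , -0.0268,  0.1027]), 'orientation': array([-3.1196e+00, -1.1000e-03, -7.3300e-02]), 'ft_force': array([-0.1931, -1.2925,  0.3848]), 'wrist_torque': array([-0.0275,  0.0101,  0.0285]), 'finger_force': np.float64(0.0), 'gripper_width': np.float64(0.9988)}
[ 0.4564 -0.0269  0.1029] [-0.0733  0.2581 -0.3284  0.9823  0.0218  3.1416]
```

View pics/s1.png

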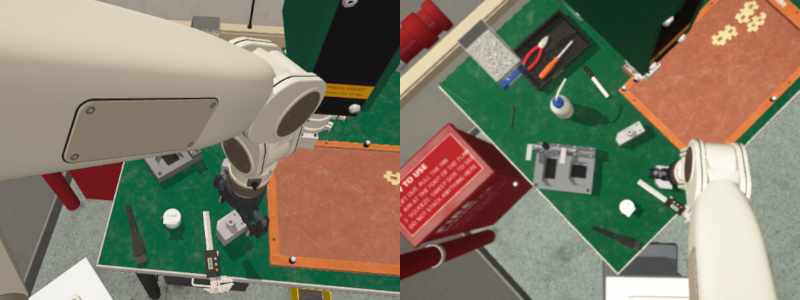

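The last joint sits at its limit, since q6 = q1 + π − yaw. I turn half round to use the other grasp.

{"api": "arm_command", "payload": {"commands": "0 0 0 0 0 0 -8.5;0 0 0 0 0 0 -8.5;0 0 0 0 0 0 -8.5;0 0 0 0 0 0 -8.5;0 0 0 0 0 0 -8.5;0 0 0 0 0 0 -8.5;0 0 0 0 0 0 -8.5;0 0 0 0 0 0 -8.5;0 0 0 0 0 0 -8.5;0 0 0 0 0 0 -8.5"}}

```text
t: 4.5
position: [0.4561, -0.0269, 0.1026]
orientation: [-3.141, -0.022, 1.416]
ft_force: [-0.5, 0.4, -0.5]
gripper_width: 1.002
finger_force: 0.0
```

{"api": "arm_command", "payload": {"commands": "0 0 0 0 0 0 -8.5;0 0 0 0 0 0 -8.5;0 0 0 0 0 0 -8.5;0 0 0 0 0 0 -8.5;0 0 0 0 0 0 -8.5;0 0 0 0 0 0 -8.5;0 0 0 0 0 0 -8.5;0 0 0 0 0 0 -8.5;0 0 0 0 0 0 -8.5;0 0 0 0 0 0 -8.5"}}

```text
t: 5.5
position: [0.4562, -0.0269, 0.1026]
orientation: [3.12, -0.002, 2.9]
ft_force: [-0.0, -0.5, -0.2]
gripper_width: 1.0
finger_force: 0.0
```

{"api": "arm_command", "payload": {"commands": "0 0 0 0 0 0 -8.5;0 0 0 0 0 0 0;0 0 0 0 0 0 0"}}

```text
t: 5.8
position: [0.4559, -0.027, 0.1022]
orientation: [3.12, 0.0, 3.039]
ft_force: [-0.3, 0.3, -0.0]
gripper_width: 0.997
finger_force: 0.0
```

```bash
python3 go.py .4561 -.0147 .018 174.9
```

```text
t 5.8 pos [ 0.4559 -0.027   0.1022] rpy [1.7875e+02 2.0000e-02 1.7411e+02] F [-0.3  0.3 -0. ]
tool shift 0.0011 0.0122 0.0842 turn -0.79
```

{"api": "arm_command", "payload": {"commands": "0 0.0011 0.0122 0 1.25 0 -0.8;0 0 0 0.03 0 0 0;0 0 0 0 0 0 0;0 0 0 0 0 0 0"}}

```text
t: 6.2
position: [0.4548, -0.0147, 0.0717]
orientation: [-3.141, -0.003, 3.055]
ft_force: [0.1, 0.1, 1.0]
gripper_width: 0.998
finger_force: 0.0
```

```bash
python3 go.py .4561 -.0147 .018 174.9
```

```text
t 6.2 pos [ 0.4548 -0.0147  0.0717] rpy [-1.7999e+02 -1.5000e-01  1.7502e+02] F [0.1 0.1 1. ]
tool shift -0.0012 0.0001 0.0537 turn 0.12
```

{"api": "arm_command", "payload": {"commands": "0 -0.0012 0 0.02 0 0 0.1;0 0 0 0.02 0 0 0;0 0 0 0.0137 0 0 0;0 0 0 0 0 0 0;255 0 0 0 0 0 0;255 0 0 0 0 0 0;255 0 0 0 0 0 0;255 0 0 0 0 0 0;255 0 0 0 0 0 0;255 0 0 0 0 0 0", "grip_force": 50}}

```text
t: 7.2
position: [0.4579, -0.0153, 0.0195]
orientation: [-3.141, 0.002, 3.054]
ft_force: [-0.8, -1.3, 5.8]
gripper_width: 0.567
finger_force: 54.1
```

```bash
python3 go.py .4651 .2513 .1 174.8
```

```text
t 7.2 pos [ 0.4579 -0.0153  0.0195] rpy [-1.7995e+02  1.2000e-01  1.7496e+02] F [-0.8 -1.3  5.8]
tool shift 0.0162 0.2662 -0.0805 turn 0.16
```

{"api": "arm_command", "payload": {"commands": "255 0 0 -0.01 0 0 0;255 0 0 -0.025 0 0 0;255 0 0 -0.03 0 0 0;255 0 0 -0.025 0 0 0;255 0.0009 0.018 0 0 0 0;255 0.0018 0.0355 0 0 0 0;255 0.0018 0.0355 0 0 0 0;255 0.0018 0.0355 0 0 0 0;255 0.0018 0.0355 0 0 0 0;255 0.0018 0.0355 0 0 0 0"}}

```text
t: 8.2
position: [0.4626, 0.1819, 0.1077]
orientation: [-3.141, -0.003, 3.054]
ft_force: [2.0, 0.2, -6.0]
gripper_width: 0.571
finger_force: 54.1
```

{"api": "arm_command", "payload": {"commands": "255 0.0018 0.0355 0 0 0 0;255 0.0018 0.0355 0 0 0 0;255 0 0 0 0 0 0;255 0 0 0 0 0 0;255 0 0 0 0 0 0"}}

```text
t: 8.7
position: [0.4655, 0.2508, 0.1074]
orientation: [-3.14, -0.003, 3.054]
ft_force: [0.7, 0.2, -7.1]
gripper_width: 0.569
finger_force: 54.8
```

```bash
python3 go.py .4679 .2513 .1 174.8; python3 - <<'E'
from station import r
from h import *
P={n:r.read_camera(n) for n in("scene","top")};C={n:Cam(P[n]) for n in P};o=r.observe()
z0=o["position"][2]-.0195;obs=[]
W=[]
for n in P:
    im=cv2.resize(P[n]["frame"],None,fx=4,fy=4,interpolation=2)
    p=(o["position"][0]-.0018,o["position"][1],o["orientation"][2]-np.pi/2)
    for zz in(0,.044):
        q=[(a,b,zz) for a,b in outline(.05,.068)];cv2.polylines(im,[np.round((C[n].proj(tf(p,q,z0))+.5)*4).astype(int)],1,(0,0,255),1)
    m=C[n].proj([[*p[:2],z0]])[0]*4;W.append(im[int(m[1])-200:int(m[1])+200,int(m[0])-200:int(m[0])+200])
cv2.imwrite("pics/held.png",np.hstack(W)[:,:,::-1])
for n in P:
    S=r.silhouettes(P[n],"punch_a");u=C[n].proj([[*p[:2],z0+.02]])[0]
    for s in S: print(n,round(s["score"],2),s["location"],s["pixels"].sum(),u.round(1))
E
```

```text
t 8.7 pos [0.4655 0.2508 0.1074] rpy [-1.7989e+02 -1.7000e-01  1.7496e+02] F [ 0.7  0.2 -7.1]
tool shift -0.0024 0.0007 0.0074 turn 0.16
scene 0.87 [223.2, 198.6] 701 [231.3 194.7]
scene 0.84 [333.7, 238.4] 1196 [231.3 194.7]
scene 0.25 [254.4, 188.8] 68 [231.3 194.7]
top 0.92 [323.5, 189.0] 784 [246.1 241.2]
```

View pics/held.png

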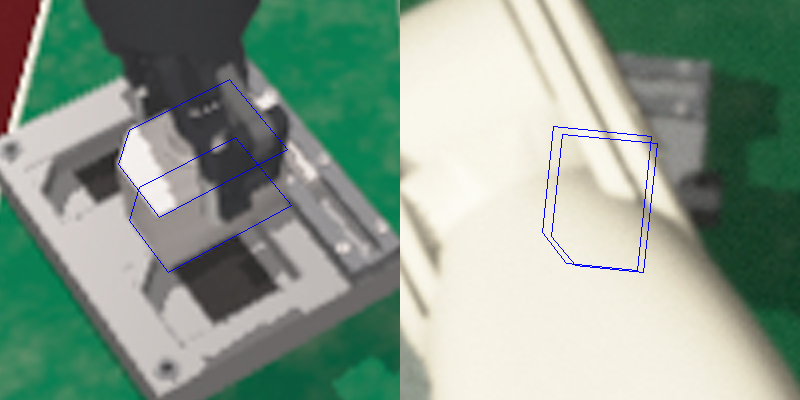

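Overlay matches the held punch (left panel, foot corner near (168,271)). I lower it to just above the pocket.

{"api": "arm_command", "payload": {"commands": "255 -0.0024 0.0007 0 0 0.2 0.15;255 0 0 0.02 0 0 0;255 0 0 0.02 0 0 0;255 0 0 0.018 0 0 0;255 0 0 0 0 0 0;255 0 0 0 0 0 0;255 0 0 0 0 0 0"}}

```text
t: 9.6
position: [0.4699, 0.2528, 0.0513]
orientation: [3.14, -0.002, 3.051]
ft_force: [0.3, 0.7, -6.2]
gripper_width: 0.573
finger_force: 54.8
```

```bash
python3 go.py .4679 .2513 .0295 174.8
```

```text
t 9.6 pos [0.4699 0.2528 0.0513] rpy [ 1.7993e+02 -1.3000e-01  1.7482e+02] F [ 0.3  0.7 -6.2]
tool shift 0.0019 -0.0017 0.0218 turn 0.02
```

{"api": "arm_command", "payload": {"commands": "255 0.0019 -0.0017 0.003 0 0 0;255 0 0 0 0 0 0;255 0 0 0 0 0 0"}}

```text
t: 9.9
position: [0.4667, 0.2508, 0.0474]
orientation: [3.141, -0.004, 3.051]
ft_force: [-0.1, 0.4, -7.1]
gripper_width: 0.578
finger_force: 54.9
```

{"api": "arm_command", "payload": {"commands": "255 0 0 0 0 0 0"}}

```text
t: 10.0
position: [0.4669, 0.2509, 0.0473]
orientation: [3.141, -0.004, 3.052]
ft_force: [-0.3, -0.4, -6.6]
gripper_width: 0.57
finger_force: 54.9
```

```bash
python3 go.py .4679 .2513 .0295 174.8;python3 - <<'E'
from station import r
from h import *
p=r.read_camera("scene");c=Cam(p);o=r.observe();print(o["position"].round(4))
im=cv2.resize(p["frame"],None,fx=6,fy=6,interpolation=2)
q=(o["position"][0]-.0018,o["position"][1],o["orientation"][2]-np.pi/2);Q=np.load("cas.npy")
for zz in(0,.044): cv2.polylines(im,[np.round((c.proj(tf(q,[(a,b,zz) for a,b in outline(.05,.068)],o["position"][2]-.0195))+.5)*6).astype(int)],1,(0,0,255),1)
for s in segs(): cv2.polylines(im,[np.round((c.proj(tf(Q,s))+.5)*6).astype(int)],0,(255,0,0),1)
m=c.proj([[*q[:2],.03]])[0]*6;cv2.imwrite("pics/low.png",im[int(m[1])-250:int(m[1])+250,int(m[0])-300:int(m[0])+300,::-1])
E
```

```text
t 10.0 pos [0.4669 0.2509 0.0473] rpy [179.99  -0.22 174.84] F [-0.3 -0.4 -6.6]
tool shift -0.001 0.0005 0.0178 turn 0.04
[0.4668 0.2509 0.0473]
```

View pics/low.png

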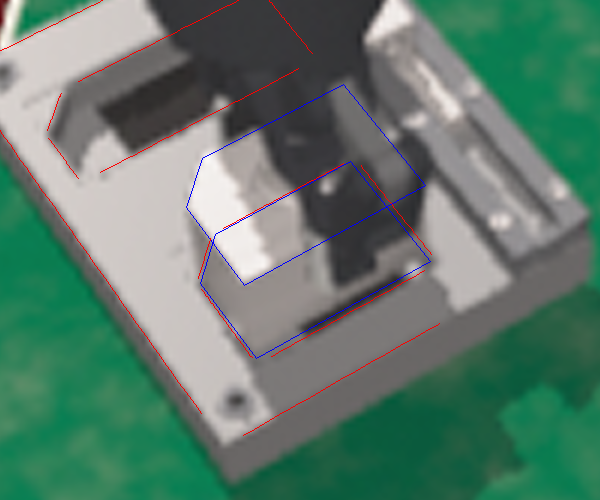

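The held foot (blue) sits inside the pocket rim (red) to about 1 mm. I lower it slowly.

{"api": "arm_command", "payload": {"commands": "255 -0.0007 0.0004 0.003 0 0 0;255 0 0 0.003 0 0 0;255 0 0 0 0 0 0;255 0 0 0 0 0 0"}}

```text
t: 10.45
position: [0.4672, 0.251, 0.0407]
orientation: [-3.141, -0.005, 3.051]
ft_force: [0.1, -1.0, -6.3]
gripper_width: 0.573
finger_force: 54.9
```

```bash
python3 go.py .4679 .2513 .0295 174.8
```

```text
t 10.45 pos [0.4672 0.251  0.0407] rpy [-179.97   -0.28  174.84] F [ 0.1 -1.  -6.3]
tool shift -0.0007 0.0003 0.0112 turn 0.04
```

{"api": "arm_command", "payload": {"commands": "255 -0.0004 0.0003 0.003 0 0 0;255 0 0 0.003 0 0 0;255 0 0 0.003 0 0 0;255 0 0 0 0 0 0;255 0 0 0 0 0 0"}}

```text
t: 10.95
position: [0.4676, 0.2514, 0.0318]
orientation: [-3.141, -0.005, 3.051]
ft_force: [0.4, -0.0, -6.6]
gripper_width: 0.571
finger_force: 54.9
```

{"api": "arm_command", "payload": {"commands": "255 0 0 0.001 0 0 0;255 0 0 0 0 0 0;255 0 0 0 0 0 0"}}

```text
t: 11.25
position: [0.4678, 0.2515, 0.0311]
orientation: [-3.142, -0.004, 3.052]
ft_force: [1.0, -1.2, -6.8]
gripper_width: 0.572
finger_force: 54.9
```

{"api": "arm_command", "payload": {"commands": "255 0 0 0.001 0 0 0;255 0 0 0 0 0 0"}}

```text
t: 11.45
position: [0.4677, 0.2514, 0.03]
orientation: [-3.141, -0.004, 3.052]
ft_force: [-0.2, -0.0, -6.7]
gripper_width: 0.573
finger_force: 54.9
```

{"api": "arm_command", "payload": {"commands": "255 0 0 0.001 0 0 0;255 0 0 0 0 0 0"}}

```text
t: 11.65
position: [0.4677, 0.2515, 0.0297]
orientation: [3.142, -0.004, 3.051]
ft_force: [-2.2, -1.5, -0.1]
gripper_width: 0.571
finger_force: 55.7
```

{"api": "arm_command", "payload": {"commands": "100 0 0 0 0 0 0;60 0 0 0 0 0 0;30 0 0 0 0 0 0;30 0 0 0 0 0 0;30 0 0 -0.01 0 0 0;30 0 0 -0.02 0 0 0;0 0 0 -0.04 0 0 0;0 0 0 -0.03 0 0 0;0 0 0 0 0 0 0"}}

```text
t: 12.55
position: [0.4716, 0.2532, 0.1348]
orientation: [3.136, 0.005, 3.051]
ft_force: [0.9, 0.3, 0.0]
gripper_width: 1.001
finger_force: 0.0
```

```bash
python3 go.py .5917 .094 .12 174.8
```

```text
t 12.55 pos [0.4716 0.2532 0.1348] rpy [179.67   0.26 174.83] F [0.9 0.3 0. ]
tool shift -0.134 -0.1477 0.0148 turn 0.03
```

{"api": "arm_command", "payload": {"commands": "0 -0.0268 -0.0295 0 0.3 -0.2 0;0 -0.0268 -0.0295 0 0 0 0;0 -0.0268 -0.0295 0 0 0 0;0 -0.0268 -0.0295 0 0 0 0;0 -0.0268 -0.0295 0 0 0 0;0 0 0 0 0 0 7.8;0 0 0 0 0 0 7.8;0 0 0 0 0 0 7.8;0 0 0 0 0 0 7.8;0 0 0 0 0 0 7.8"}}

```text
t: 13.55
position: [0.588, 0.0922, 0.129]
orientation: [-3.136, 0.002, 2.365]
ft_force: [0.8, 1.1, 0.2]
gripper_width: 0.998
finger_force: 0.0
```

{"api": "arm_command", "payload": {"commands": "0 0 0 0.01 0 0 7.8;0 0 0 0.01 0 0 7.5;0 0 0 0 0 0 0;0 0 0 0 0 0 0;0 0 0 0 0 0 0"}}

```text
t: 14.05
position: [0.5886, 0.0924, 0.1099]
orientation: [-3.138, 0.004, 2.106]
ft_force: [-0.9, 0.3, 0.2]
gripper_width: 1.002
finger_force: 0.0
```

```bash
python3 go.py .5917 .094 .018 120.5
```

```text
t 14.05 pos [0.5886 0.0924 0.1099] rpy [-179.82    0.24  120.64] F [-0.9  0.3  0.2]
tool shift -0.0002 0.0034 0.0919 turn 0.14
```

{"api": "arm_command", "payload": {"commands": "0 -0.0002 0.0034 0.02 -0.2 -0.2 0.1;0 0 0 0.03 0 0 0;0 0 0 0.025 0 0 0;0 0 0 0 0 0 0;0 0 0 0 0 0 0"}}

```text
t: 14.55
position: [0.5917, 0.0935, 0.0349]
orientation: [-3.141, 0.007, 2.103]
ft_force: [0.1, -0.7, 0.6]
gripper_width: 1.0
finger_force: 0.0
```

```bash
python3 go.py .5917 .094 .018 120.5
```

```text
t 14.55 pos [0.5917 0.0935 0.0349] rpy [-179.97    0.42  120.48] F [ 0.1 -0.7  0.6]
tool shift 0.0005 0.0003 0.0169 turn -0.02
```

{"api": "arm_command", "payload": {"commands": "0 0.0005 0.0003 0.0105 0 0.4 0;0 0 0 0.0065 0 0 0;0 0 0 0 0 0 0;255 0 0 0 0 0 0;255 0 0 0 0 0 0;255 0 0 0 0 0 0;255 0 0 0 0 0 0;255 0 0 0 0 0 0;255 0 0 0 0 0 0;255 0 0 0 0 0 0"}}

```text
t: 15.55
position: [0.5924, 0.0943, 0.0181]
orientation: [3.14, 0.001, 2.102]
ft_force: [1.0, 1.0, 3.9]
gripper_width: 0.412
finger_force: 51.8
```

```bash
python3 go.py .5917 .094 .018 120.5; python3 -c "
import numpy as np
print(np.load('cas.npy'))"
```

```text
t 15.55 pos [0.5924 0.0943 0.0181] rpy [1.7991e+02 4.0000e-02 1.2045e+02] F [1.  1.  3.9]
tool shift 0.0001 -0.0007 0.0001 turn -0.05
[0.47013132 0.29607265 1.48043767]
```

{"api": "arm_command", "payload": {"commands": "255 0 0 -0.01 0 0 0;255 0 0 -0.03 0 0 0;255 0 0 -0.03 0 0 0;255 0 0 -0.03 0 0 0;255 0 0 0 0 0 -7.8;255 0 0 0 0 0 -7.8;255 0 0 0 0 0 -7.8;255 0 0 0 0 0 -7.8;255 0 0 0 0 0 -7.8;255 0 0 0 0 0 -7.8"}}

```text
t: 16.55
position: [0.5894, 0.0934, 0.1156]
orientation: [-3.139, -0.005, 2.924]
ft_force: [-0.1, 1.1, -6.2]
gripper_width: 0.407
finger_force: 51.7
```

{"api": "arm_command", "payload": {"commands": "255 0 0 0 0 0 -7.6;255 0.018 0.0302 0 0 0 0;255 0.02 0.0335 0 0 0 0;255 0.02 0.0335 0 0 0 0;255 0.02 0.0335 0 0 0 0;255 0.02 0.0335 0 0 0 0;255 0.02 0.0335 0 0 0 0;255 0.02 0.0335 0 0 0 0;255 0 0 0 0 0 0;255 0 0 0 0 0 0"}}

```text
t: 17.55
position: [0.473, 0.3364, 0.1158]
orientation: [-3.137, -0.003, 3.054]
ft_force: [-0.0, -0.3, -5.7]
gripper_width: 0.41
finger_force: 52.3
```

```bash
python3 go.py .4742 .3409 .06 174.8
```

```text
t 17.55 pos [0.473  0.3364 0.1158] rpy [-1.7976e+02 -1.7000e-01  1.7498e+02] F [-0.  -0.3 -5.7]
tool shift -0.0008 0.0046 0.0558 turn 0.18
```

{"api": "arm_command", "payload": {"commands": "255 -0.0008 0.0046 0 -0.25 -0.17 0.18;255 0 0 0.02 0 0 0;255 0 0 0.025 0 0 0;255 0 0 0.021 0 0 0;255 0 0 0 0 0 0;255 0 0 0 0 0 0;255 0 0 0 0 0 0"}}

```text
t: 18.25
position: [0.4777, 0.3416, 0.0528]
orientation: [3.136, 0.005, 3.047]
ft_force: [0.7, 0.9, -5.1]
gripper_width: 0.41
finger_force: 52.3
```

```bash
python3 go.py .4742 .3409 .0281 174.8;python3 - <<'E'
from station import r
from h import *
p=r.read_camera("scene");c=Cam(p);o=r.observe()
im=cv2.resize(p["frame"],None,fx=6,fy=6,interpolation=2)
q=(o["position"][0],o["position"][1],o["orientation"][2]-np.pi/2);Q=np.load("cas.npy")
for zz in(0,.044): cv2.polylines(im,[np.round((c.proj(tf(q,[(a,b,zz) for a,b in outline(.036,.092)],o["position"][2]-.0181))+.5)*6).astype(int)],1,(0,0,255),1)
for s in segs(): cv2.polylines(im,[np.round((c.proj(tf(Q,s))+.5)*6).astype(int)],0,(255,0,0),1)
m=c.proj([[*q[:2],.03]])[0]*6;cv2.imwrite("pics/lowb.png",im[int(m[1])-250:int(m[1])+350,int(m[0])-300:int(m[0])+300,::-1])
E
```

```text
t 18.25 pos [0.4777 0.3416 0.0528] rpy [179.68   0.28 174.6 ] F [ 0.7  0.9 -5.1]
tool shift 0.0035 -0.001 0.0247 turn -0.2
```

View pics/lowb.png

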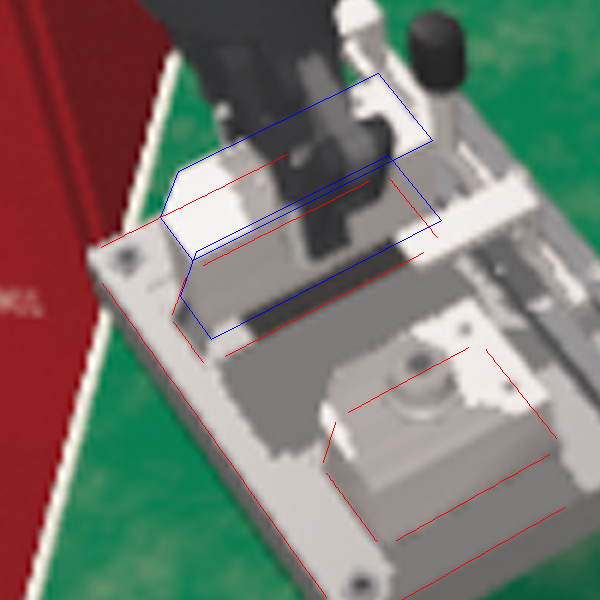

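Punch B's overlay matches, though it sits about 3.5 mm off along +x. I correct that, recheck and lower.

{"api": "arm_command", "payload": {"commands": "255 0.0035 -0.001 0.003 0.3 0.28 -0.2;255 0 0 0 0 0 0;255 0 0 0 0 0 0;255 0 0 0 0 0 0"}}

```text
t: 18.7
position: [0.4728, 0.341, 0.0485]
orientation: [-3.14, -0.002, 3.052]
ft_force: [0.4, 0.6, -6.1]
gripper_width: 0.413
finger_force: 52.3
```

```bash
python3 go.py .4742 .3409 .0281 174.8
```

```text
t 18.7 pos [0.4728 0.341  0.0485] rpy [-1.7994e+02 -9.0000e-02  1.7487e+02] F [ 0.4  0.6 -6.1]
tool shift -0.0014 0.0001 0.0204 turn 0.07
```

{"api": "arm_command", "payload": {"commands": "255 -0.001 0 0.003 0 0 0;255 0 0 0.002 0 0 0;255 0 0 0 0 0 0;255 0 0 0 0 0 0"}}

```text
t: 19.1
position: [0.4737, 0.3406, 0.0431]
orientation: [-3.14, -0.002, 3.052]
ft_force: [-0.6, -0.5, -6.7]
gripper_width: 0.411
finger_force: 52.4
```

```bash
python3 go.py .4742 .3409 .0281 174.8
```

```text
t 19.1 pos [0.4737 0.3406 0.0431] rpy [-1.7990e+02 -1.3000e-01  1.7486e+02] F [-0.6 -0.5 -6.7]
tool shift -0.0005 0.0004 0.015 turn 0.06
```

{"api": "arm_command", "payload": {"commands": "255 -0.0003 0.0003 0.003 0 0 0;255 0 0 0.002 0 0 0;255 0 0 0 0 0 0;255 0 0 0 0 0 0"}}

```text
t: 19.5
position: [0.474, 0.3409, 0.0382]
orientation: [-3.14, -0.002, 3.052]
ft_force: [0.4, -0.8, -6.3]
gripper_width: 0.414
finger_force: 52.4
```

{"api": "arm_command", "payload": {"commands": "255 0 0 0.003 0 0 0;255 0 0 0.002 0 0 0;255 0 0 0 0 0 0;255 0 0 0 0 0 0"}}

```text
t: 19.9
position: [0.474, 0.3408, 0.0331]
orientation: [-3.14, -0.002, 3.052]
ft_force: [0.5, -0.2, -5.6]
gripper_width: 0.412
finger_force: 52.4
```

In the pocket without contact; final millimetres next.

{"api": "arm_command", "payload": {"commands": "255 0 0 0.002 0 0 0;255 0 0 0.0013 0 0 0;255 0 0 0 0 0 0;255 0 0 0 0 0 0"}}

```text
t: 20.3
position: [0.4741, 0.3409, 0.03]
orientation: [-3.14, -0.002, 3.052]
ft_force: [-0.6, -0.6, -5.9]
gripper_width: 0.407
finger_force: 52.4
```

{"api": "arm_command", "payload": {"commands": "255 0 0 0.001 0 0 0;255 0 0 0 0 0 0"}}

```text
t: 20.5
position: [0.4741, 0.3409, 0.0289]
orientation: [-3.14, -0.002, 3.052]
ft_force: [0.6, -0.4, -6.1]
gripper_width: 0.411
finger_force: 52.4
```

{"api": "arm_command", "payload": {"commands": "255 0 0 0.0008 0 0 0;255 0 0 0 0 0 0"}}

```text
t: 20.7
position: [0.4742, 0.341, 0.0283]
orientation: [-3.14, -0.002, 3.052]
ft_force: [0.0, 0.0, -6.4]
gripper_width: 0.41
finger_force: 52.5
```

{"api": "arm_command", "payload": {"commands": "255 0 0 0.0006 0 0 0;255 0 0 0 0 0 0"}}

```text
t: 20.9
position: [0.4741, 0.341, 0.0281]
orientation: [-3.14, -0.002, 3.052]
ft_force: [-1.6, -1.9, -2.3]
gripper_width: 0.408
finger_force: 53.0
```

{"api": "arm_command", "payload": {"commands": "255 0 0 0.0005 0 0 0;255 0 0 0 0 0 0"}}

```text
t: 21.1
position: [0.4741, 0.341, 0.0281]
orientation: [-3.141, -0.001, 3.052]
ft_force: [-3.0, -2.2, 4.4]
gripper_width: 0.41
finger_force: 53.7
```

Both are on the floor. I release, rise and go above the knob.

{"api": "arm_command", "payload": {"commands": "100 0 0 0 0 0 0;70 0 0 0 0 0 0;50 0 0 0 0 0 0;50 0 0 0 0 0 0;50 0 0 -0.01 0 0 0;50 0 0 -0.025 0 0 0;50 0 0 -0.035 0 0 0;50 0 0 -0.035 0 0 0;50 0 0 0 0 0 0;50 0 0 0 0 0 0"}}

```text
t: 22.1
position: [0.4752, 0.3416, 0.1339]
orientation: [3.141, 0.001, 3.052]
ft_force: [-0.7, -1.0, -0.1]
gripper_width: 0.808
finger_force: 0.0
```

```bash
python3 go.py .5429 .3457 .135 174.8; python3 - <<'E'
from station import r
from h import *
Q=np.load("cas.npy");W=[]
for n in("scene","top"):
    p=r.read_camera(n);c=Cam(p);im=cv2.resize(p["frame"],None,fx=4,fy=4,interpolation=2)
    for x,wh in((-.045,(.05,.068)),(.045,(.036,.092))):
        cv2.polylines(im,[np.round((c.proj(tf(Q,[(a+x,b,.054) for a,b in outline(*wh)]))+.5)*4).astype(int)],1,(0,0,255),1)
    for s in r.silhouettes(p,"keeper_knob")[:2]: print(n,s["score"],s["location"],"exp",c.proj(tf(Q,[[.056,-.068,.085]])))
    m=c.proj([[*Q[:2],.03]])[0]*4;W.append(im[int(m[1])-230:int(m[1])+230,int(m[0])-200:int(m[0])+200])
cv2.imwrite("pics/both.png",np.hstack(W)[:,:,::-1])
E
```

```text
t 22.1 pos [0.4752 0.3416 0.1339] rpy [1.7994e+02 4.0000e-02 1.7486e+02] F [-0.7 -1.  -0.1]
tool shift -0.0671 0.0101 -0.0011 turn 0.06
scene 0.73 [238.7, 166.6] exp [[235.35607238 153.60489339]]
scene 0.48 [229.3, 198.6] exp [[235.35607238 153.60489339]]
top 0.78 [224.4, 204.6] exp [[203.06908253 204.44388239]]
top 0.63 [317.2, 288.0] exp [[203.06908253 204.44388239]]
```

View pics/both.png

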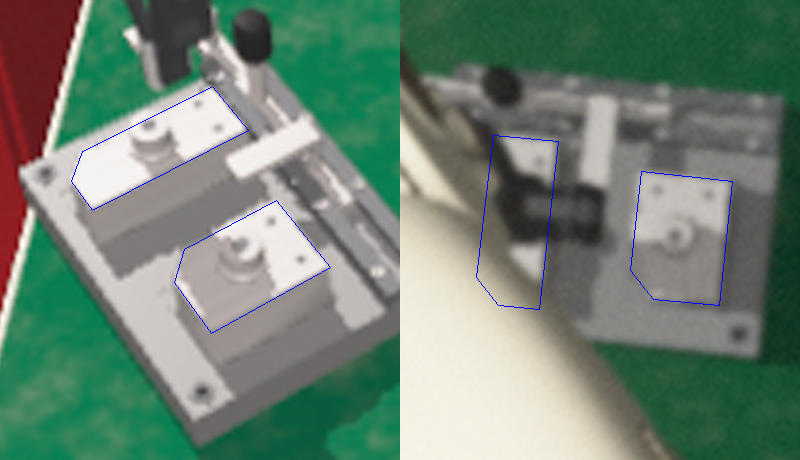

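Both punch tops match the seated outlines, and the knob is where expected. Next I cage it.

{"api": "arm_command", "payload": {"commands": "50 -0.0335 0.005 0 0 0 0;50 -0.0335 0.005 0 0 0 0;50 0 0 0.02 0 0 0;50 0 0 0.02 0 0 0;50 0 0 0 0 0 0;50 0 0 0 0 0 0"}}

```text
t: 22.9
position: [0.5409, 0.3444, 0.0907]
orientation: [-3.138, -0.005, 3.052]
ft_force: [-0.0, -0.4, 0.5]
gripper_width: 0.804
finger_force: 0.0
```

```bash
python3 go.py .5429 .3457 .076 174.8
```

```text
t 22.9 pos [0.5409 0.3444 0.0907] rpy [-179.8    -0.26  174.86] F [-0.  -0.4  0.5]
tool shift -0.0018 0.0015 0.0147 turn 0.06
```

{"api": "arm_command", "payload": {"commands": "50 -0.0018 0.0015 0.014 -0.2 -0.2 0;50 0 0 0 0 0 0;255 0 0 0 0 0 0;255 0 0 0 0 0 0;255 0 0 0 0 0 0;255 0 0 0 0 0 0;255 0 0 0 0 0 0;255 0 0 0 0 0 0;255 0 0 0 0 0 0", "grip_force": 20}}

```text
t: 23.8
position: [0.544, 0.3446, 0.0791]
orientation: [-3.141, 0.003, 3.051]
ft_force: [-1.3, -5.2, 5.5]
gripper_width: 0.221
finger_force: 20.5
```

```bash
python3 go.py .5378 .2899 .076 174.8
```

```text
t 23.8 pos [0.544  0.3446 0.0791] rpy [-1.7997e+02  1.5000e-01  1.7480e+02] F [-1.3 -5.2  5.5]
tool shift 0.0012 -0.055 0.0031 turn -0.0
```

{"api": "arm_command", "payload": {"commands": "255 0 -0.006 0 0 0 0;255 0 -0.008 0 0 0 0;255 0 -0.008 0 0 0 0;255 0 -0.008 0 0 0 0;255 0 -0.008 0 0 0 0;255 0 -0.008 0 0 0 0;255 0 -0.004 0 0 0 0;255 0 0 0 0 0 0"}}

```text
t: 24.6
position: [0.5394, 0.2958, 0.0791]
orientation: [3.139, 0.002, 3.051]
ft_force: [-1.6, 1.4, 7.1]
gripper_width: 0.221
finger_force: 20.7
```

```bash
python3 go.py .5378 .2899 .079 174.8
```

```text
t 24.6 pos [0.5394 0.2958 0.0791] rpy [1.7983e+02 1.4000e-01 1.7483e+02] F [-1.6  1.4  7.1]
tool shift 0.001 -0.006 0.0001 turn 0.03
```

{"api": "arm_command", "payload": {"commands": "255 0 -0.003 0 0 0 0;255 0 -0.002 0 0 0 0;255 0 0 0 0 0 0;255 0 0 0 0 0 0"}}

```text
t: 25.0
position: [0.539, 0.2915, 0.0791]
orientation: [3.138, 0.003, 3.052]
ft_force: [-1.4, 2.5, 6.7]
gripper_width: 0.217
finger_force: 20.7
```

{"api": "arm_command", "payload": {"commands": "255 0 -0.0015 0 0 0 0;255 0 0 0 0 0 0;255 0 0 0 0 0 0"}}

```text
t: 25.3
position: [0.5388, 0.2902, 0.0791]
orientation: [3.138, 0.003, 3.052]
ft_force: [-2.8, 2.9, 6.9]
gripper_width: 0.216
finger_force: 20.7
```

{"api": "arm_command", "payload": {"commands": "255 0 -0.001 0 0 0 0;255 0 0 0 0 0 0;255 0 0 0 0 0 0"}}

```text
t: 25.6
position: [0.5387, 0.2893, 0.0791]
orientation: [3.138, 0.002, 3.052]
ft_force: [-1.7, 3.0, 6.7]
gripper_width: 0.214
finger_force: 20.7
```

{"api": "arm_command", "payload": {"commands": "255 0 -0.001 0 0 0 0;255 0 0 0 0 0 0;255 0 0 0 0 0 0"}}

```text
t: 25.9
position: [0.5387, 0.2887, 0.0791]
orientation: [3.137, 0.002, 3.052]
ft_force: [-1.5, 3.7, 6.5]
gripper_width: 0.218
finger_force: 20.7
```

{"api": "arm_command", "payload": {"commands": "255 0 -0.001 0 0 0 0;255 0 0 0 0 0 0;255 0 0 0 0 0 0"}}

```text
t: 26.2
position: [0.5387, 0.2887, 0.0791]
orientation: [3.135, 0.003, 3.053]
ft_force: [-1.4, 6.3, 5.0]
gripper_width: 0.215
finger_force: 20.6
```

End stop felt: 55.9 mm travelled and the force is rising. I push a little more, then release and retreat.

{"api": "arm_command", "payload": {"commands": "255 0 -0.001 0 0 0 0;255 0 0 0 0 0 0;255 0 0 0 0 0 0"}}

```text
t: 26.5
position: [0.5387, 0.2886, 0.0791]
orientation: [3.133, 0.003, 3.054]
ft_force: [-1.9, 8.4, 3.6]
gripper_width: 0.22
finger_force: 20.7
```

{"api": "arm_command", "payload": {"commands": "120 0 0 0 0 0 0;60 0 0 0 0 0 0;40 0 0 0 0 0 0;40 0 0 0 0 0 0;40 0 0 -0.02 0 0 0;40 0 0 -0.03 0 0 0;40 0 0 -0.04 0 0 0;40 0.02 -0.03 -0.02 0 0 0;40 0.02 -0.035 0 0 0 0;40 0.02 -0.035 0 0 0 0"}}

```text
t: 27.5
position: [0.4692, 0.1906, 0.1883]
orientation: [3.139, 0.004, 3.052]
ft_force: [0.2, 0.4, 0.4]
gripper_width: 0.843
finger_force: 0.0
```

{"api": "arm_command", "payload": {"commands": "40 0.01 -0.04 0 0 0 0;40 0.01 -0.04 0 0 0 0;40 0.01 -0.04 0 0 0 0;40 0.01 -0.04 0 0 0 0;40 0.01 -0.04 0 0 0 0;40 0 -0.03 0 0 0 0;40 0 0 0 0 0 0;40 0 0 0 0 0 0"}}

```text
t: 28.3
position: [0.3989, -0.0336, 0.187]
orientation: [3.139, 0.002, 3.05]
ft_force: [-0.0, 1.1, 0.9]
gripper_width: 0.845
finger_force: 0.0
```

```bash
python3 - <<'E'
from station import r
from h import *
Q=np.load("cas.npy");W=[]
for n in("scene","top"):
    p=r.read_camera(n);c=Cam(p);im=cv2.resize(p["frame"],None,fx=3,fy=3,interpolation=2)
    for x in(-.052,.052):
        q=[(x-.008,-.05,.063),(x-.008,-.022,.063),(x+.008,-.022,.063),(x+.008,-.05,.063)]
        cv2.polylines(im,[np.round((c.proj(tf(Q,q))+.5)*3).astype(int)],0,(255,0,0),1)
    m=c.proj([[*Q[:2],.03]])[0]*3;y,x=int(m[1]),int(m[0]);W.append(im[y-250:y+250,x-200:x+200])
cv2.imwrite("pics/end.png",np.hstack(W)[:,:,::-1])
E
```

```text
(no output)
```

View pics/end.png

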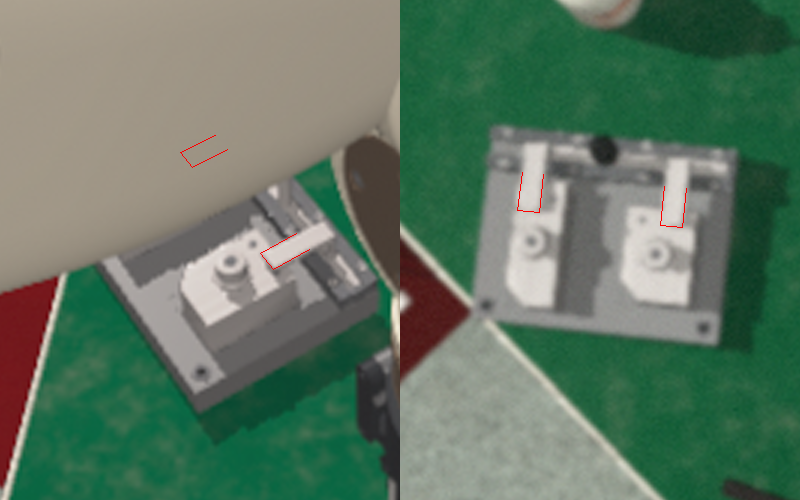

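The top view shows both punches seated, with the tongues over them at the shut position (red outlines match).

```bash
python3 -c "
from station import r
print(r.job_done())"
```

```text
the job is handed in; nothing more can be done
None
```

I handed the job in at about 28 s: both punches are home in their own pockets with cut corners matched, the keeper is slid to its end stop with its tongues over both, and the arm never went near the tally counter or wash bottle.

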